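# Turn a pendant tile over in the tipping tray and rack it glaze up

### The job

Turn the pendant tile over without touching it: swing the small tray up by its red bar until the tile tumbles over the hinge onto the cork landing, then lower the tray gently all the way back down without letting it slam. Then pick the turned tile up, lift it over the lip of the drying rack and lay it flat, glazed side up, on the free red felt pad. Leave the finished tile in the rack, the pliers and the bead bowl where they are.

Things in the scene. Friction and masses are not known exactly. Their poses are not given: they have to be found in the camera images.
- hinge (a point): point on the hinge axis of the fixed wooden turn-over fixture, mid-width, 36 mm above the table. Its x axis points level from the handle side to the landing side, y along the hinge axis, z up. The tipping tray lies on the -x side, the cork landing on the +x side. Two wooden cheeks, 42 mm tall, stand at the ends of the hinge, 46 mm either side of the middle
- tray_bar (a point): centre of the tray's red round handle bar, 12 mm thick, 74 mm long, parallel to the hinge axis and 142 mm from it; tray down: 32 mm above the table. Two 8 mm steel arms, 66 mm apart, join its ends to the tray, whose end wall is 60 mm from the bar, so fingers fit all round it and it can turn in a pinch while the gripper stays upright. Axes turn with the tray
- tray (a joint): tray angle about the hinge, rad: 0 down and level (stop), pi/2 upright, 2.0 stop, leaning over the landing, where it stays by its weight; positive carries the bar up and over to the fixture's +x side. Nearly undamped, 0.16 kg. When raised, the tile slides to the hinge and stands on a step there; it topples onto the landing at about 1.8, so go to the stop
- landing (a point): point on top of the level cork landing, mid-width, 22 mm beyond the hinge axis (+x side), 36 mm above the table: about where the middle of the turned tile comes to lie. The landing has no walls; it runs from 5 to 100 mm beyond the axis and is 116 mm wide. Axes as hinge
- tile_center (a point): centre of the pendant tile, a square 40 x 40 x 9 mm, 20 to 40 g. One face is glazed blue with white dots, the other bare terracotta; it starts in the tray with the glaze underneath. Its z axis points out of the terracotta back (up at the start, down when turned over); x and y lie along its sides
- pad_top (a point): centre of the upper surface of the free red felt pad, 54 x 54 mm and 2 mm thick, fixed on the rack's floor, its top 14 mm above the table; x and y axes along those of the rack
- rack_floor (a point): centre of the inner floor of the drying rack, 12 mm above the table. The rack is a fixed shallow wooden tray, 136 mm (its x) by 172 mm (its y) outside, walls 6 mm thick, lip all round 24 mm above the table. Two places, about 38 mm either side of the middle along its y: the pad on one, a finished tile on the other
- done_tile_center (a point): centre of the finished tile lying in the rack, the same as the other tile, glaze up; to be left alone
- pliers_pivot (a point): pivot of the red-handled round-nose pliers lying on the table, 165 mm long, 14 mm high; bystander
- bead_bowl: white bowl of beads, 84 mm across, 35 mm high; origin under its centre; bystander
- tray_floor (a point): middle of the tray's inner floor, 39 mm from the hinge, 25 mm above the table with the tray down. Inside the tray is 78 mm long, 66 mm wide; its walls are 4 mm thick and stand 16 mm above the floor; at the hinge there is only an 11 mm high step that ends at the hinge axis. Axes turn with the tray
Not all that is in view belongs to the job. What is shaped like the part that bears tile_center but green is not meant.

How it is judged:
On the way, in this order (a step that is already met when the one before it is completed fails the run):
1. the tray is swung up past upright and the tile has tumbled onto its other face (value of joint tray above 1.4 rad and angle between tile_center's own z axis and vertical above 2.6 rad), for 0.1 s.
2. the tray is back down while the turned tile lies on the landing (value of joint tray below 0.07 rad and angle between tile_center's own z axis and vertical above 2.9 rad and horizontal distance between tile_center and landing below 0.05 m and height (world z) of tile_center below 0.05 m), for 0.1 s.
At the end, for the whole second after the job is handed in: The tile lies flat on the red felt pad in the rack, glazed side up (within 0.14 rad), its centre within 18 mm of the pad's centre, at rest and released; the tray is down (below 0.07 rad) and the finished tile is within 20 mm of where it was (angle between tile_center's own z axis and vertical above 3 rad and horizontal distance between tile_center and pad_top below 0.018 m and height (world z) of tile_center below 0.022 m and linear speed of tile below 0.02 m/s and value of joint tray below 0.07 rad and distance of done_tile_center from where it was at the start of the episode below 0.02 m); the robot touches nothing.
It fails at once if the tile is touched by the gripper or arm before it has turned over (angle between tile_center's own z axis and vertical below 1.5 rad and contact force between any of the fingers, the arm and tile above 0.3 N).
It fails at once if the tray is let slam down (faster than 6 rad/s) (velocity of joint tray below -6 rad/s).
It fails at once if the finished tile is shifted by more than 20 mm (distance of done_tile_center from where it was at the start of the episode above 0.02 m).
It fails at once if the pliers or the bead bowl are shifted by more than 30 mm (distance of any of pliers_pivot, bead_bowl from where it was at the start of the episode above 0.03 m).
It also fails if it takes over 67 s, if anything falls off the work surface, if the arm or the gripper's body presses on something with over 40 N, if the wrist force passes 120 N, or if a joint passes its speed limit or range.

### The arm

A 6-joint arm with a two-finger parallel gripper is mounted at the origin on the work surface. World frame = base frame: x ahead of the robot, y to its left, z up, the work surface at z = 0. Lengths are in m, angles in rad, forces in N, time in s.
With the tool pointing down it reaches from about 0.3 to 0.95 m from the base axis. Payload 3.1 kg.
Tool frame: the origin (TCP) lies at the very end of the fingers, on their centre line; the grasp point (between the pads) lies 19 mm behind it (r.grip_depth is the distance from the TCP to the grasp point, in m); z points along the fingers, y is the line along which they close (so a half turn about z gives the same grasp; the last joint's range is limited). The gripper opens to 85 mm and grips with 20 to 120 N. Pads are 22 mm wide; open, the fingers measure 114 mm over their backs; the gripper's body (76 mm by 85 mm) begins 54 mm behind the grasp point. The pads swing forward as they close: fully open they stand 13 mm farther back than shut.
Start: joints at [1.235, 0.308, 1.634, -0, 1.2, -0.07], TCP at [0.164, 0.603, 0.231] pointing down, gripper open.
Joint ranges: [-3.06, 3.06], [-0.79, 1.96], [0.05, 2.63], [-1.19, 4.34], [0.05, 2.64], [-2.94, 2.94]. Speed limits (rad/s): [2.79, 2.79, 3.14, 3.14, 3.14, 3.14].

### API

Orientations are given as a unit quaternion [x, y, z, w].
In Python, from rig import r gives the robot as it stands.
- The arm moves only by the tool play_rows, never from a script. Its argument "commands" is text: rows parted by semicolons, each of 7 numbers parted by spaces: the closure in counts, from 0 (fully open) to 255 (shut), then the shift along the tool's x, y, z in m, then the turn, a rotation vector about the tool's x, y, z in degrees. In form: claw tx ty tz wx wy wz; .... A call has 1 to 10 rows; each row is the pose to reach, as a shift and turn from the pose commanded when the call began, along the tool's axes at that moment; what a row does not reach only later rows make up. A row lasts 1/8 s, in which the tool goes at most 62.5 mm and 10.7 degrees, less where a joint would pass 70% of its speed; a pose out of reach is approached as far as the arm can. A call with a gripper value outside its range is refused whole. The fingers move at their own pace and stop on an object; the grip force is fixed at half the most. Time passes only in rows, so rows that repeat a pose let the fingers close. It gives the time, the measured TCP pose, the force, the opening and the grip force at its end, in the units of the state.
- r.read_state(): the state, without advancing time (a new reading comes with each control period).
- r.get_image(name): name is "scene" or "top" or "wrist"; returns a dict with "pixels" (400x640x3 uint8, blue, green, red), "K" (3x3 intrinsics, pixels), "rvec" (rotation vector, rad) and "tvec" (3), from world to camera coordinates, as OpenCV has them. Camera axes: x right, y down, z forward; pixel columns grow to the right and rows downward; lengths in m; the calibration is good to about 2 mm. The wrist camera is an equidistant fisheye: a pixel r from the principal point sees the ray r / f radians off the axis. A picture is of the moment at which its call begins. There is no depth.
- r.job_done(): hands the job in; it is judged then, once.
Trained networks look in a picture, given as the dict that the camera call returned (one of the last four; its "shot" number tells which), for a name from the list of things; names that differ only in an ending like _2 or _b are one class to them, and where a whole thing is asked for, a point or a joint stands for the part that bears it (a point fixed in the world has none). Each returns a list of dicts, best first, with "p" (0 to 1); they miss things now and then, are a little off and sometimes report something else, mostly with a low value. They report only what shows in the picture. A call takes as long as a camera call. They do not tell look-alikes from the thing itself.
- r.spot_in(picture, target): "box" ([left, top, width, height] in pixels, round what is visible of it).
The state is a dict: "t": time; "q": joint angles; "qvel": joint speeds; "joint_torque": joint torques, N m; "tcp_pos": TCP position; "tcp_rot": TCP orientation; "wrist_force": force on the tool from outside, world axes, zero at the start; "torque": the same for the moment, N m; "opening": opening from 0.0 (shut) to 1.0 (fully open); "grasp_force": force on a finger pad.
Only numpy, scipy, OpenCV 4.12 (cv2) and the standard library are available. Lean on these libraries where they do the work, as an engineer would, in place of code of your own. Each camera call takes 0.05 s, during which the arm holds its last target. There are 200 camera calls.

## Working session

There is one attempt and no reset: what is moved stays moved. The work goes in short steps, Python scripts to look and compute and a tool call to move; the robot and the scene stay as the last step left them, time stands still between calls to the robot, and variables do not carry over. Pictures are saved under pics/ and viewed, at most 10 in all, crops included, and the job is handed in when it is done.

Besides the shell and the picture viewer there is one more tool, called after ">>>" by a JSON object that holds its "name" and its "arguments". play_rows: Moves the arm, as the interface text tells. Its arguments: {"type":"object","properties":{"commands":{"type":"string"}},"required":["commands"]}

```bash
mkdir -p pics; cat > h.py <<'E'
import numpy as np, cv2
from scipy.spatial.transform import Rotation as R
from rig import r
def ray(im,u,v):
    K=im["K"]; M=cv2.Rodrigues(np.array(im["rvec"],float))[0]; t=np.array(im["tvec"],float).ravel()
    d=np.array([(u-K[0][2])/K[0][0],(v-K[1][2])/K[1][1],1.])
    return -M.T@t, M.T@d
def at(im,u,v,z):
    c,d=ray(im,u,v); return c+d*(z-c[2])/d[2]
def proj(im,p):
    return cv2.projectPoints(np.array(p,float).reshape(-1,3),np.array(im["rvec"],float),np.array(im["tvec"],float),np.array(im["K"],float),None)[0].reshape(-1,2)
E
python3 - <<'E'
from h import *
for n in("top","scene"):
    im=r.get_image(n); cv2.imwrite(f"pics/{n}0.png",im["pixels"])
    import pickle; pickle.dump(im,open(n+"0.pkl","wb"))
    for t in("tray_bar","tile_center","tray","pad_top","done_tile_center","pliers_pivot","bead_bowl","hinge","rack_floor"):
        try: print(n,t,[(d["box"],round(d["p"],2)) for d in r.spot_in(im,t)][:3])
        except Exception as e: print(n,t,e)
s=r.read_state(); print(s["t"],s["tcp_pos"],s["tcp_rot"])
E
```

```text
top tray_bar [([322.5, 198.2, 39.7, 58.1], 0.76)]
top tile_center [([333.4, 204.0, 14.9, 18.5], 0.76), ([282.9, 195.9, 19.4, 19.2], 0.66), ([279.3, 231.3, 21.3, 15.9], 0.52)]
top tray [([320.7, 194.5, 34.3, 65.1], 0.68)]
top pad_top [([444.8, 244.5, 19.7, 19.1], 0.9)]
top done_tile_center []
top pliers_pivot [([373.7, 124.3, 48.9, 54.3], 0.66), ([317.8, 165.4, 53.2, 89.6], 0.21)]
top bead_bowl [([223.1, 148.4, 30.1, 30.8], 0.87)]
top hinge []
top rack_floor [([409.3, 228.5, 65.6, 52.5], 0.97)]
scene tray_bar [([245.8, 179.4, 66.3, 52.9], 0.73), ([153.7, 287.3, 30.9, 27.8], 0.18)]
scene tile_center [([279.1, 204.0, 22.8, 15.8], 0.82), ([286.8, 156.5, 24.0, 22.2], 0.75), ([318.4, 173.1, 18.9, 20.1], 0.56)]
scene tray [([245.4, 178.6, 68.6, 51.8], 0.85)]
scene pad_top [([152.4, 285.3, 30.6, 31.2], 0.78)]
scene done_tile_center [([183.8, 263.6, 20.7, 20.9], 0.68)]
scene pliers_pivot [([276.2, 297.0, 87.6, 35.0], 0.57), ([185.1, 263.7, 20.1, 18.9], 0.22)]
scene bead_bowl [([376.4, 143.2, 34.6, 26.4], 0.72)]
scene hinge [([246.9, 176.2, 106.9, 94.8], 0.95)]
scene rack_floor [([126.6, 239.8, 103.3, 97.7], 0.81)]
1.0 [0.16422608 0.60303188 0.23127004] [ 1.32522802e-01  9.91179956e-01 -2.62714549e-05  7.58973750e-07]
```

```bash
python3 - <<'E'
import cv2
a=cv2.imread("pics/top0.png")[110:300,210:490]; cv2.imwrite("pics/t.png",cv2.resize(a,None,fx=2.85,fy=2.85,interpolation=cv2.INTER_CUBIC))
a=cv2.imread("pics/scene0.png")[130:350,110:430]; cv2.imwrite("pics/s.png",cv2.resize(a,None,fx=2.5,fy=2.5,interpolation=cv2.INTER_CUBIC))
E
```

```text
(no output)
```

View pics/t.png

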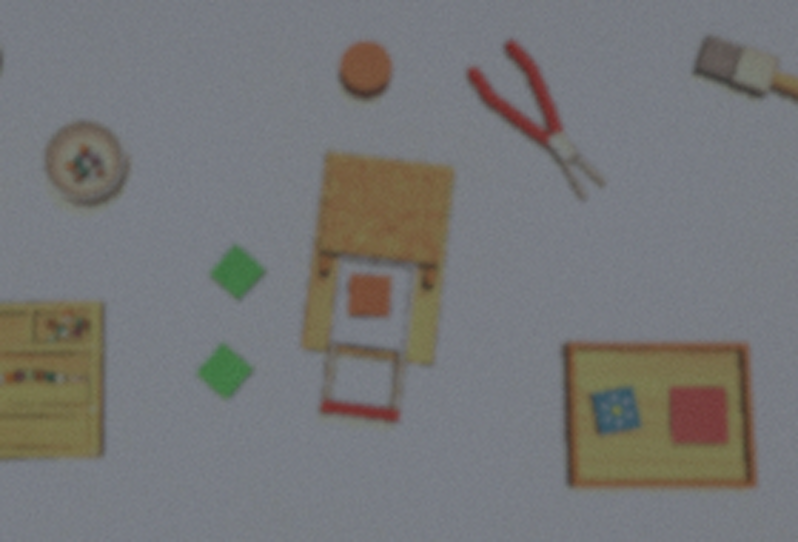

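View pics/s.png

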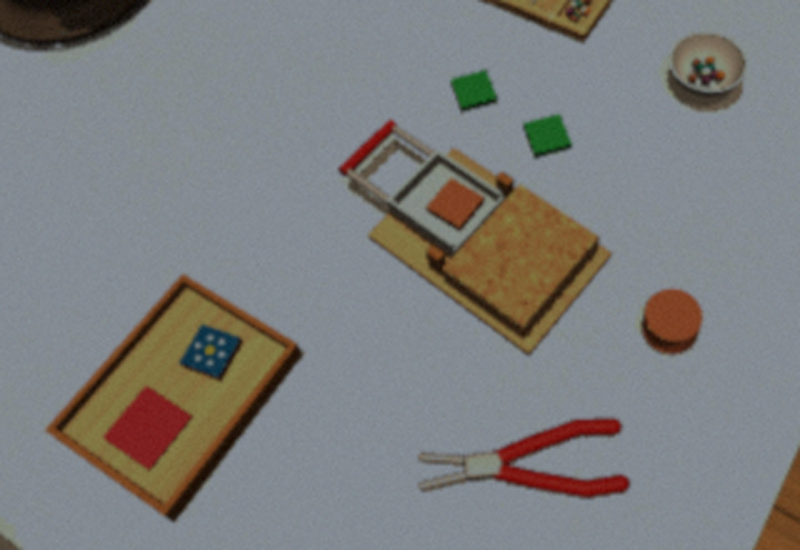

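The top crop shows the tray with the terracotta tile at (369,297), bar ends at (323,407) and (397,415), pad at (698,416), finished tile at (614,410), cheeks at (323,265) and (428,280).
Possible mix-ups:
- For the tile: green tiles at (237,272) and (225,371), the orange disc at (366,68), and the finished blue tile. I choose the terracotta square in the tray.
- For the bar: the red pliers handles at (510,90) and the red pad. I choose the thin red bar at (360,411).

The scene crop confirms both choices.

```bash
cat > m.py <<'E'
from h import *
import pickle
def red(im,box):
    x,y,w,h=box; b=im["pixels"][y:y+h,x:x+w].astype(int)
    m=((b[...,2]-np.maximum(b[...,0],b[...,1]))>45).astype(np.uint8)
    n,l,st,c=cv2.connectedComponentsWithStats(m); i=1+st[1:,4].argmax()
    ys,xs=np.nonzero(l==i); pts=np.c_[xs+x,ys+y].astype(np.float32)
    return pts.mean(0),cv2.boxPoints(cv2.minAreaRect(pts)),len(pts)
if __name__=="__main__":
    T=pickle.load(open("top0.pkl","rb"));S=pickle.load(open("scene0.pkl","rb"))
    for im,bb,pb in((T,(315,245,45,18),(435,235,40,40)),(S,(240,175,35,35),(145,275,50,50))):
        for b,z in((bb,.034),(pb,.014)):
            c,q,n=red(im,b); print(n,c.round(1),at(im,*c,z).round(4)); print(np.array([at(im,*p,z)[:2] for p in q]).round(4).tolist())
    cr=lambda u,v:(210+u/2.85,110+v/2.85)
    for nm,p,z in(("tile",(369,297),.0345),("chL",(323,265),.042),("chR",(428,280),.042),("cork",(326,152),.036),("cork",(455,168),.036),("done",(614,410),.021),("bowl",(86,163),.03),("rk",(567,345),.024),("rk",(748,345),.024),("rk",(755,485),.024),("rk",(571,487),.024),("green",(237,272),.009),("green",(225,371),.009),("disc",(366,68),.02),("plier",(563,148),.014)): print(nm,at(T,*cr(*p),z)[:2].round(4))
    cs=lambda u,v:(110+u/2.5,130+v/2.5)
    for nm,p,z in(("tile",(456,204),.0345),("chL",(506,180),.042),("chR",(436,255),.042),("cork",(598,242),.036),("cork",(524,332),.036),("done",(211,351),.021)): print(nm,at(S,*cs(*p),z)[:2].round(4))
E
python3 m.py
```

```text
69 [335.8 253.6] [ 0.4662 -0.0294  0.034 ]
[[0.4674, 0.0055], [0.4743, 0.0045], [0.4651, -0.0627], [0.4583, -0.0616]]
316 [454.8 255.3] [ 0.4629 -0.3523  0.014 ]
[[0.4853, -0.3297], [0.4852, -0.3785], [0.4395, -0.3758], [0.4395, -0.3273]]
102 [257.1 188. ] [ 0.4663 -0.0293  0.034 ]
[[0.4585, -0.0649], [0.4657, 0.0077], [0.4756, 0.0046], [0.4682, -0.0676]]
625 [168.5 300.5] [ 0.4638 -0.3537  0.014 ]
[[0.4369, -0.3796], [0.4352, -0.3226], [0.4904, -0.3267], [0.4904, -0.3824]]
tile [ 0.5729 -0.0398]
chL [0.6027 0.004 ]
chR [ 0.588  -0.0958]
cork [0.7157 0.0012]
cork [ 0.6992 -0.1242]
done [ 0.4663 -0.2715]
bowl [0.7069 0.2369]
rk [ 0.5278 -0.2288]
rk [ 0.5276 -0.4008]
rk [ 0.3965 -0.3991]
rk [ 0.3946 -0.2277]
green [0.6017 0.0888]
green [0.5046 0.0992]
disc [ 0.8068 -0.0388]
plier [ 0.725  -0.2337]
tile [ 0.5797 -0.0421]
chL [0.6093 0.0014]
chR [ 0.5965 -0.1003]
cork [ 0.7162 -0.0101]
cork [ 0.7032 -0.1219]
done [ 0.4698 -0.2739]
```

>>> {"name": "play_rows", "arguments": {"commands": "90 -0.458 -0.531 0.06 0 0 82.2;90 -0.458 -0.531 0.06 0 0 82.2;90 -0.458 -0.531 0.06 0 0 82.2;90 -0.458 -0.531 0.06 0 0 82.2;90 -0.458 -0.531 0.06 0 0 82.2;90 -0.458 -0.531 0.06 0 0 82.2;90 -0.458 -0.531 0.06 0 0 82.2;90 -0.458 -0.531 0.06 0 0 82.2;90 -0.458 -0.531 0.06 0 0 82.2;90 -0.458 -0.531 0.06 0 0 82.2"}}

```text
t: 2.25
tcp_pos: [0.4338, 0.0393, 0.1785]
tcp_rot: [0.752, 0.66, 0.001, 0.001]
wrist_force: [0.8, 0.0, -0.5]
opening: 0.643
grasp_force: 0.0
```

```bash
cat >> h.py <<'E'
H=np.array([.6073,-.0477,.036]); U=np.array([.9916,-.1296,0]); YAW=-.13
def bar(th):
    f=th-.0282; return H+.142*(-np.cos(f)*U+np.sin(f)*np.array([0,0,1]))
def to(p,yaw=YAW,s=None):
    "shift (m, tool axes) and turn (deg) to TCP p, tool down, y axis at yaw"
    s=s or r.read_state(); C=R.from_quat(s["tcp_rot"])
    y=np.array([np.cos(yaw),np.sin(yaw),0]); z=np.array([0,0,-1.])
    G=R.from_matrix(np.c_[np.cross(y,z),y,z])
    return C.inv().apply(np.array(p)-s["tcp_pos"]).round(4),(C.inv()*G).as_rotvec(degrees=True).round(2)
E
python3 - <<'E'
from h import *
s=r.read_state(); print(s["tcp_pos"],s["q"])
b=bar(0); print(b)
print(to(b+[0,0,.08])); print(to(b-[0,0,.019]))
E
```

```text
[0.43378412 0.03926571 0.17845783] [-9.97859315e-03 -2.25939642e-03  2.10949430e+00  3.38603782e-04
  1.03240396e+00  1.19852877e-01]
[ 0.46654878 -0.02930412  0.03199613]
(array([-0.0638,  0.0413,  0.0665]), array([ 0.11, -0.03, -0.  ]))
(array([-0.0638,  0.0411,  0.1655]), array([ 0.11, -0.03, -0.  ]))
```

>>> {"name": "play_rows", "arguments": {"commands": "90 -0.064 0.041 0.03 0 0 0;90 -0.064 0.041 0.066 0 0 0;90 -0.064 0.041 0.066 0 0 0;90 -0.064 0.041 0.066 0 0 0"}}

```text
t: 2.75
tcp_pos: [0.4653, -0.0271, 0.1126]
tcp_rot: [0.751, 0.66, 0.0, -0.0]
wrist_force: [-0.6, -0.3, -0.8]
opening: 0.648
grasp_force: 0.0
```

```bash
python3 - <<'E'
from h import *
import pickle
im=r.get_image("wrist"); cv2.imwrite("pics/w1.png",im["pixels"]); pickle.dump(im,open("w1.pkl","wb"))
s=r.read_state(); print(s["tcp_pos"],s["wrist_force"]); print(to(bar(0)-[0,0,.019]))
E
```

```text
[ 0.46587675 -0.0269164   0.1132511 ] [-0.03633917 -0.4571085   0.48430215]
(array([-0.0023,  0.0008,  0.1003]), array([ 0.11, -0.01,  0.07]))
```

View pics/w1.png

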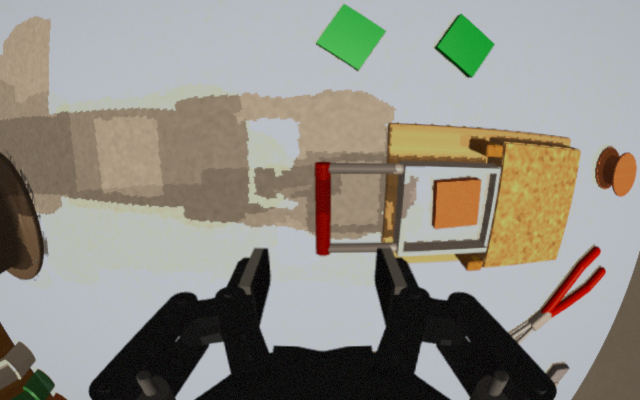

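The wrist view shows the red bar upright at (322,208), midway between the fingers (260 and 388). The terracotta tile lies in the tray at (456,204). The fingers are centred and parallel to the bar, so I descend.

>>> {"name": "play_rows", "arguments": {"commands": "90 -0.002 0.001 0.05 0 0 0;90 -0.002 0.001 0.085 0 0 0;90 -0.002 0.001 0.1 0 0 0;90 -0.002 0.001 0.1 0 0 0;160 -0.002 0.001 0.1 0 0 0;255 -0.002 0.001 0.1 0 0 0;255 -0.002 0.001 0.1 0 0 0;255 -0.002 0.001 0.1 0 0 0;255 -0.002 0.001 0.1 0 0 0"}}

```text
t: 3.92
tcp_pos: [0.4653, -0.0295, 0.0131]
tcp_rot: [0.751, 0.66, -0.0, -0.001]
wrist_force: [-3.2, 0.7, 7.7]
opening: 0.115
grasp_force: 58.5
```

```bash
python3 - <<'E'
from h import *
s=r.read_state(); print(s["tcp_pos"],s["wrist_force"],s["opening"],s["grasp_force"])
C=R.from_quat(s["tcp_rot"])
# start angle 0: shift bar model to measured tcp
for th in np.arange(0,2.05,.1): print(round(th,2),C.inv().apply(bar(th)-bar(0)).round(4), (bar(th)-[0,0,.019]).round(3))
E
```

```text
[ 0.46534403 -0.02954977  0.01312338] [-3.21961023  0.70434319  7.66407598] 0.11475359942612513 58.45311999320984
0.0 [0. 0. 0.] [ 0.467 -0.029  0.013]
0.1 [ 0.      0.0003 -0.0142] [ 0.467 -0.029  0.027]
0.2 [ 0.      0.002  -0.0283] [ 0.469 -0.03   0.041]
0.3 [ 0.      0.0051 -0.0421] [ 0.472 -0.03   0.055]
0.4 [-0.      0.0096 -0.0556] [ 0.476 -0.031  0.069]
0.5 [-0.      0.0154 -0.0686] [ 0.482 -0.031  0.082]
0.6 [-0.      0.0224 -0.0809] [ 0.489 -0.032  0.094]
0.7 [-0.      0.0307 -0.0924] [ 0.497 -0.033  0.105]
0.8 [-0.      0.04   -0.1031] [ 0.506 -0.035  0.116]
0.9 [-0.      0.0504 -0.1128] [ 0.517 -0.036  0.126]
1.0 [-0.      0.0617 -0.1214] [ 0.528 -0.037  0.134]
1.1 [-0.      0.0738 -0.1288] [ 0.54  -0.039  0.142]
1.2 [-0.      0.0866 -0.135 ] [ 0.553 -0.041  0.148]
1.3 [-0.      0.0999 -0.1399] [ 0.566 -0.042  0.153]
1.4 [-0.      0.1137 -0.1434] [ 0.579 -0.044  0.156]
1.5 [-0.      0.1277 -0.1455] [ 0.593 -0.046  0.158]
1.6 [-0.      0.1419 -0.1462] [ 0.607 -0.048  0.159]
1.7 [-1.000e-04  1.560e-01 -1.455e-01] [ 0.621 -0.05   0.158]
1.8 [-1.000e-04  1.701e-01 -1.434e-01] [ 0.635 -0.051  0.156]
1.9 [-1.000e-04  1.838e-01 -1.399e-01] [ 0.649 -0.053  0.153]
2.0 [-1.000e-04  1.972e-01 -1.350e-01] [ 0.662 -0.055  0.148]
```

>>> {"name": "play_rows", "arguments": {"commands": "255 0 0.0003 -0.0142 0 0 0;255 0 0.002 -0.0283 0 0 0;255 0 0.0051 -0.0421 0 0 0;255 0 0.0096 -0.0556 0 0 0;255 0 0.0154 -0.0686 0 0 0;255 0 0.0224 -0.0809 0 0 0;255 0 0.0307 -0.0924 0 0 0;255 0 0.04 -0.1031 0 0 0;255 0 0.0504 -0.1128 0 0 0;255 0 0.0617 -0.1214 0 0 0"}}

```text
t: 5.18
tcp_pos: [0.52, -0.0365, 0.1345]
tcp_rot: [0.751, 0.66, -0.006, -0.007]
wrist_force: [-19.6, 2.8, 17.8]
opening: 0.114
grasp_force: 58.6
```

```bash
python3 - <<'E'
from h import *
s=r.read_state(); print(s["tcp_pos"],s["wrist_force"],s["torque"])
im=r.get_image("scene"); b=im["pixels"]
s=r.read_state(); print(s["tcp_pos"],s["wrist_force"],s["torque"],R.from_quat(s["tcp_rot"]).apply([0,0,1]))
cv2.imwrite("pics/s2.png",cv2.resize(b[100:300,200:400],None,fx=3,fy=3))
E
```

```text
[ 0.52000992 -0.03647158  0.13446112] [-19.60252988   2.82852283  17.81147027] [0.5162552  3.56203121 0.05250214]
[ 0.52399894 -0.03698205  0.13666037] [-17.5515895    3.0317924   25.07223518] [0.55257351 2.95844139 0.02434419] [-0.01066103  0.00172273 -0.99994169]
```

View pics/s2.png

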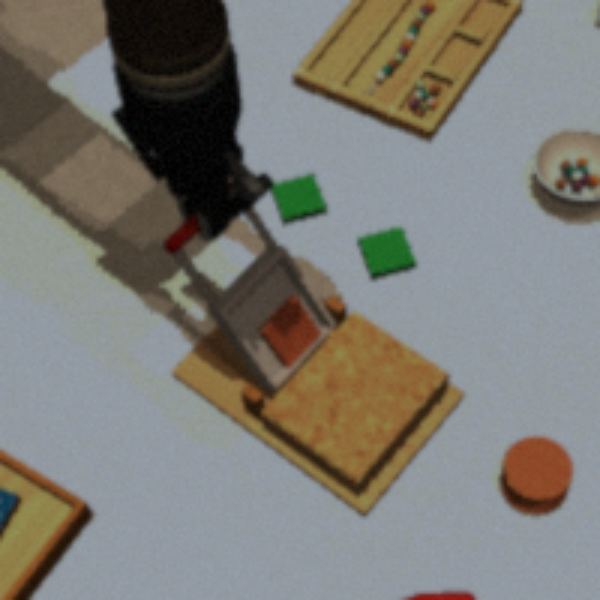

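The scene crop shows the tray raised to about 1 rad, with the bar at (183,233) in the grip and the tile on the step at (293,330). The roughly 28 N force is radial and outward, so I continue on an arc 3 mm wider.

>>> {"name": "play_rows", "arguments": {"commands": "255 0 0.0108 -0.01 0 0 0;255 0 0.0238 -0.0164 0 0 0;255 0 0.0375 -0.0213 0 0 0;255 0 0.0515 -0.0248 0 0 0;255 0 0.0657 -0.027 0 0 0;255 0 0.0801 -0.0277 0 0 0;255 0 0.0947 -0.027 0 0 0;255 0 0.1091 -0.0248 0 0 0;255 0 0.1232 -0.0212 0 0 0;255 0 0.1367 -0.0162 0 0 0"}}

```text
t: 6.48
tcp_pos: [0.6618, -0.0546, 0.1487]
tcp_rot: [0.751, 0.66, -0.001, -0.002]
wrist_force: [-27.8, 8.1, 39.4]
opening: 0.113
grasp_force: 70.8
```

>>> {"name": "play_rows", "arguments": {"commands": "255 0 0 0 0 0 0;255 0 0 0 0 0 0"}}

```text
t: 6.72
tcp_pos: [0.6612, -0.0545, 0.1491]
tcp_rot: [0.751, 0.66, -0.001, -0.002]
wrist_force: [-5.5, 6.4, 6.5]
opening: 0.114
grasp_force: 66.1
```

```bash
python3 - <<'E'
from h import *
im=r.get_image("scene"); b=im["pixels"]
s=r.read_state(); print(s["tcp_pos"],s["wrist_force"],s["torque"],R.from_quat(s["tcp_rot"]).apply([0,0,1]))
d=np.array(s["tcp_pos"])+[0,0,.019]-H; print(d@U,d[2],np.arctan2(d[2],-(d@U))+.028, np.hypot(d@U,d[2]))
cv2.imwrite("pics/s3.png",cv2.resize(b[100:300,200:400],None,fx=3,fy=3))
E
```

```text
[ 0.66117595 -0.05446922  0.14914295] [-6.56497612  5.12970548  5.52597283] [0.8961977  1.23274521 0.05198567] [-0.00507821  0.00157364 -0.99998587]
0.05430068303178905 0.13214294686143968 1.9886841658172978 0.1428647002689751
```

View pics/s3.png

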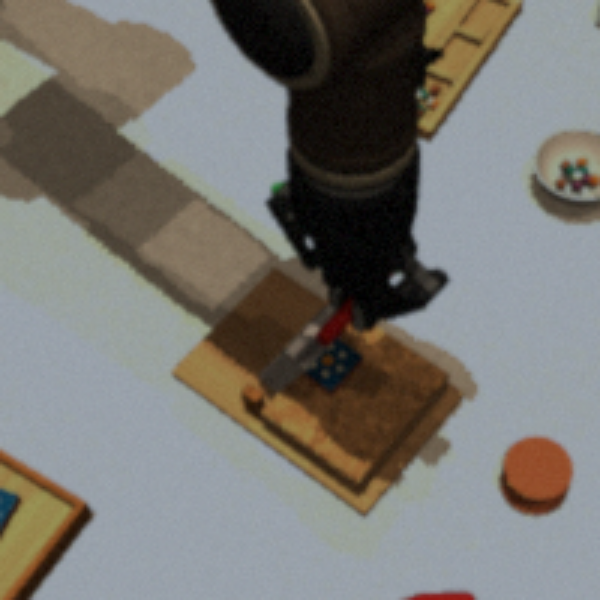

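The tile is turned: it lies blue with white dots on the cork at (333,362), with the tray at the stop (about 1.99 rad). I now bring the tray back slowly.

>>> {"name": "play_rows", "arguments": {"commands": "255 0 -0.0134 -0.0048 0 0 0;255 0 -0.0273 -0.0084 0 0 0;255 0 -0.0415 -0.0106 0 0 0;255 0 -0.056 -0.0113 0 0 0;255 0 -0.0702 -0.0106 0 0 0;255 0 -0.0843 -0.0084 0 0 0;255 0 -0.0982 -0.005 0 0 0;255 0 -0.1117 -0.0001 0 0 0;255 0 -0.1246 0.0062 0 0 0;255 0 -0.1369 0.0137 0 0 0"}}

```text
t: 8.02
tcp_pos: [0.5284, -0.0378, 0.1366]
tcp_rot: [0.752, 0.66, 0.002, 0.002]
wrist_force: [2.5, 4.2, -0.0]
opening: 0.114
grasp_force: 65.8
```

>>> {"name": "play_rows", "arguments": {"commands": "255 0 0 0 0 0 0"}}

```text
t: 8.15
tcp_pos: [0.526, -0.0375, 0.1349]
tcp_rot: [0.752, 0.66, -0.0, -0.0]
wrist_force: [0.9, 4.5, 1.7]
opening: 0.111
grasp_force: 66.0
```

```bash
python3 - <<'E'
from h import *
s=r.read_state(); p=np.array(s["tcp_pos"]); print(p,s["wrist_force"],s["torque"])
d=p+[0,0,.019]-H; print(d@U,d[2],np.arctan2(d[2],-(d@U))+.028, np.hypot(d@U,d[2]))
for th in np.arange(.9,-.01,-.1): print(round(th,2),to(bar(th)-[0,0,.019])[0])
E
```

```text
[ 0.52597972 -0.03749498  0.13494529] [0.93641726 4.49299835 1.71519963] [ 0.69002423 -0.36691309  0.07347821]
-0.08195976096951704 0.11794529348860949 0.991503809669594 0.14362623254229917
0.9 [ 0.0004 -0.0094  0.0093]
0.8 [ 0.0004 -0.0198  0.0189]
0.7 [ 0.0004 -0.0292  0.0296]
0.6 [ 0.0004 -0.0374  0.0411]
0.5 [ 0.0004 -0.0445  0.0534]
0.4 [ 0.0004 -0.0503  0.0664]
0.3 [ 0.0004 -0.0548  0.0799]
0.2 [ 0.0004 -0.0579  0.0937]
0.1 [ 0.0004 -0.0596  0.1078]
0.0 [ 0.0004 -0.0599  0.122 ]
```

>>> {"name": "play_rows", "arguments": {"commands": "255 0 -0.0105 0.0083 0 0 0;255 0 -0.0209 0.018 0 0 0;255 0 -0.0303 0.0288 0 0 0;255 0 -0.0386 0.0405 0 0 0;255 0 -0.0457 0.053 0 0 0;255 0 -0.0515 0.0662 0 0 0;255 0 -0.056 0.0799 0 0 0;255 0 -0.0591 0.0937 0 0 0;255 0 -0.0608 0.1078 0 0 0;255 0 -0.061 0.115 0 0 0"}}

```text
t: 9.4
tcp_pos: [0.4654, -0.0298, 0.0196]
tcp_rot: [0.751, 0.66, -0.001, -0.001]
wrist_force: [-2.3, 1.6, 3.3]
opening: 0.118
grasp_force: 72.5
```

>>> {"name": "play_rows", "arguments": {"commands": "255 0 0 0.004 0 0 0;255 0 0 0.007 0 0 0;255 0 0 0.008 0 0 0;255 0 0 0.008 0 0 0"}}

```text
t: 9.9
tcp_pos: [0.4652, -0.0298, 0.0124]
tcp_rot: [0.751, 0.66, -0.001, -0.001]
wrist_force: [-1.8, -0.7, -0.6]
opening: 0.111
grasp_force: 73.3
```

>>> {"name": "play_rows", "arguments": {"commands": "90 0 0 0 0 0 0;90 0 0 0 0 0 0;90 0 0 0 0 0 0;90 0 0 -0.05 0 0 0;90 0 0 -0.1 0 0 0;40 0 0.03 -0.13 0 0 0;0 0 0.06 -0.13 0 0 0;0 0 0.09 -0.13 0 0 0;0 0 0.09 -0.13 0 0 0;0 0 0.09 -0.13 0 0 0"}}

```text
t: 11.15
tcp_pos: [0.5544, -0.0411, 0.1423]
tcp_rot: [0.751, 0.66, -0.001, -0.001]
wrist_force: [-0.1, -0.9, -0.8]
opening: 0.999
grasp_force: 0.0
```

```bash
python3 - <<'E'
from h import *
import pickle
s=r.read_state(); print(s["tcp_pos"],s["wrist_force"])
for n in("top","scene","wrist"):
    im=r.get_image(n); pickle.dump(im,open(n+"4.pkl","wb")); b=im["pixels"].astype(int)
    m=((b[...,0]-b[...,2]>25)&(b[...,0]-b[...,1]>5)).astype(np.uint8)
    k,l,st,c=cv2.connectedComponentsWithStats(m)
    for i in range(1,k):
        if st[i,4]>40:
            ys,xs=np.nonzero(l==i); q=cv2.minAreaRect(np.c_[xs,ys].astype(np.float32))
            print(n,c[i].round(1),st[i,4],q, at(im,*c[i],.045).round(4) if n!="wrist" else "")
            if n!="wrist": print(np.array([at(im,*p,.045)[:2] for p in cv2.boxPoints(q)]).round(3).tolist())
cv2.imwrite("pics/w4.png",im["pixels"])
E
```

```text
[ 0.55435041 -0.04113529  0.14231285] [-0.05311841 -0.87412398 -0.76370031]
top [425.7 253.5] 140 ((425.7567138671875, 253.54051208496094), (12.494322776794434, 13.1519193649292), 80.53767395019531) [ 0.4658 -0.2669  0.045 ]
[[0.479, -0.248], [0.485, -0.282], [0.452, -0.286], [0.447, -0.252]]
scene [309.6 222.1] 117 ((308.7635192871094, 219.83106994628906), (16.855907440185547, 14.879697799682617), 35.53767776489258) [ 0.6336 -0.0504  0.045 ]
[[0.608, -0.062], [0.608, -0.024], [0.649, -0.03], [0.649, -0.068]]
scene [193.7 270.1] 233 ((193.59999084472656, 269.8000183105469), (16.099689483642578, 17.88854217529297), 26.56505012512207) [ 0.4805 -0.278   0.045 ]
[[0.466, -0.298], [0.456, -0.261], [0.494, -0.257], [0.503, -0.294]]
wrist [409.9 192.4] 1592 ((410.0, 193.0), (44.0, 46.0), 90.0)
```

View pics/w4.png

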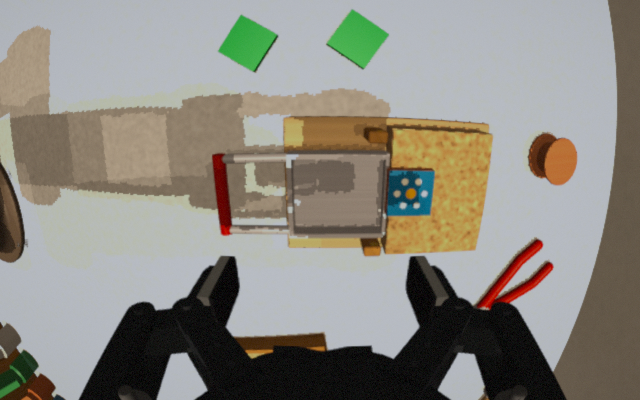

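The wrist view shows the tray back down and empty. The turned tile is flat on the cork at (410,193), square to the fixture and next to the hinge. I'll grip it along the hinge axis, since the cork has room on both sides.

```bash
python3 - <<'E'
from h import *
import pickle
im=pickle.load(open("wrist4.pkl","rb")); K=np.array(im["K"]); M=cv2.Rodrigues(np.array(im["rvec"],float))[0]; t=np.array(im["tvec"],float).ravel(); c=-M.T@t
def wat(u,v,z):
    p=np.array([(u-K[0,2])/K[0,0],(v-K[1,2])/K[1,1]]); a=np.linalg.norm(p)
    d=M.T@np.r_[p/a*np.sin(a),np.cos(a)]; return c+d*(z-c[2])/d[2]
T=wat(410,192.7,.045); print("tile",T, "rel",(T-H)@U)
print("bar",wat(222,195,.036)); print([wat(*p,.045)[:2].round(4) for p in((388,170),(433,170),(388,215),(433,215))])
print(to([*T[:2],.10],YAW+np.pi/2))
E
```

```text
tile [ 0.62566119 -0.04533592  0.045     ] rel 0.01790056903962669
bar [ 0.46405305 -0.02945743  0.036     ]
[array([ 0.608 , -0.0236]), array([ 0.6468, -0.0279]), array([ 0.6055, -0.0629]), array([ 0.6463, -0.0687])]
(array([0.005 , 0.0714, 0.0423]), array([-7.000e-02, -7.000e-02, -8.997e+01]))
```

>>> {"name": "play_rows", "arguments": {"commands": "70 0.005 0.075 0.03 0 0 -90;70 0.005 0.075 0.03 0 0 -90;70 0.005 0.075 0.03 0 0 -90;70 0.005 0.075 0.03 0 0 -90;70 0.005 0.075 0.03 0 0 -90;70 0.005 0.075 0.03 0 0 -90;70 0.005 0.075 0.03 0 0 -90;70 0.005 0.075 0.03 0 0 -90;70 0.005 0.075 0.03 0 0 -90;70 0.005 0.075 0.042 0 0 -90"}}

```text
t: 12.55
tcp_pos: [0.6311, -0.0462, 0.1016]
tcp_rot: [0.065, 0.998, -0.0, 0.001]
wrist_force: [0.1, 0.3, 0.4]
opening: 0.728
grasp_force: 0.0
```

>>> {"name": "play_rows", "arguments": {"commands": "70 0 0 0 0 0 0;70 0 0 0 0 0 0"}}

```text
t: 12.8
tcp_pos: [0.6302, -0.046, 0.1004]
tcp_rot: [0.065, 0.998, 0.0, -0.001]
wrist_force: [-0.5, -0.0, 0.7]
opening: 0.726
grasp_force: 0.0
```

```bash
python3 - <<'E'
from h import *
im=r.get_image("wrist"); s=r.read_state(); print(s["tcp_pos"],s["tcp_rot"],s["wrist_force"],s["opening"],to([.630,-.0465,.0385],YAW+np.pi/2))
cv2.imwrite("pics/w5.png",im["pixels"])
E
```

```text
[ 0.63049528 -0.04607905  0.10069471] [ 6.49959260e-02  9.97885515e-01  1.62060253e-06 -1.66837145e-04] [-0.0618108  -0.32768198  0.02514731] 0.7325386610552953 (array([ 0.0004, -0.0005,  0.0622]), array([-0.  , -0.02, -0.  ]))
```

View pics/w5.png

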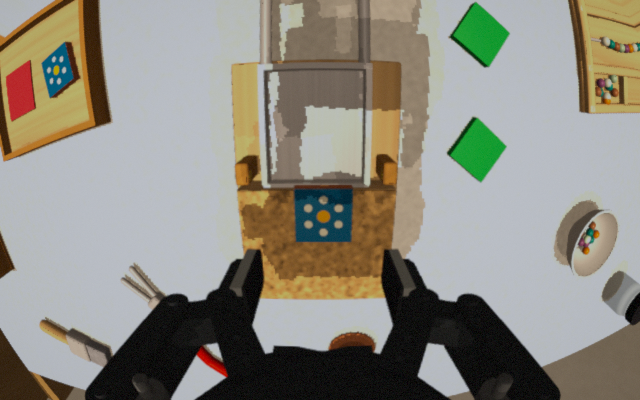

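The wrist view shows the tile at (323,215), centred between the fingers (250 and 394). Both cheeks are clear at (246,170) and (386,170), so I descend.

>>> {"name": "play_rows", "arguments": {"commands": "100 0 -0.001 0.03 0 0 0;100 0 -0.001 0.055 0 0 0;100 0 -0.001 0.062 0 0 0;100 0 -0.001 0.065 0 0 0;100 0 -0.001 0.065 0 0 0"}}

```text
t: 13.48
tcp_pos: [0.6314, -0.0472, 0.0368]
tcp_rot: [0.065, 0.998, -0.0, 0.001]
wrist_force: [0.0, -0.2, 0.2]
opening: 0.602
grasp_force: 0.0
```

>>> {"name": "play_rows", "arguments": {"commands": "100 0 0 0.001 0 0 0;100 0 0 0.002 0 0 0;100 0 0 0.002 0 0 0"}}

```text
t: 13.85
tcp_pos: [0.6306, -0.0471, 0.0341]
tcp_rot: [0.065, 0.998, -0.0, 0.0]
wrist_force: [0.8, 0.2, 0.8]
opening: 0.609
grasp_force: 0.0
```

>>> {"name": "play_rows", "arguments": {"commands": "255 0 0 0 0 0 0;255 0 0 0 0 0 0;255 0 0 0 0 0 0;255 0 0 0 0 0 0;255 0 0 0 0 0 0"}}

```text
t: 14.48
tcp_pos: [0.6315, -0.0472, 0.035]
tcp_rot: [0.065, 0.998, -0.0, 0.001]
wrist_force: [0.5, 0.8, 5.5]
opening: 0.448
grasp_force: 62.2
```

>>> {"name": "play_rows", "arguments": {"commands": "255 0 0 -0.02 0 0 0;255 0 0 -0.06 0 0 0;255 0 0 -0.1 0 0 0;255 0 0 -0.1 0 0 0"}}

```text
t: 14.98
tcp_pos: [0.6341, -0.0476, 0.1393]
tcp_rot: [0.065, 0.998, -0.0, 0.005]
wrist_force: [-0.3, -0.2, -0.4]
opening: 0.442
grasp_force: 60.6
```

```bash
python3 - <<'E'
from h import *
s=r.read_state(); print(s["tcp_pos"],s["opening"],s["grasp_force"],s["wrist_force"],to([.4635,-.3530,.12],0))
E
```

```text
[ 0.63408437 -0.04755782  0.13933068] 0.44181092064572075 60.596805810928345 [-0.30672864 -0.22266601 -0.39519648] (array([ 0.1299, -0.3249,  0.0181]), array([ 0.39,  0.46, 82.57]))
```

>>> {"name": "play_rows", "arguments": {"commands": "255 0.128 -0.325 0.01 0 0 82.6;255 0.128 -0.325 0.01 0 0 82.6;255 0.128 -0.325 0.01 0 0 82.6;255 0.128 -0.325 0.01 0 0 82.6;255 0.128 -0.325 0.01 0 0 82.6;255 0.128 -0.325 0.01 0 0 82.6;255 0.128 -0.325 0.01 0 0 82.6;255 0.128 -0.325 0.01 0 0 82.6;255 0.128 -0.325 0.01 0 0 82.6;255 0.128 -0.325 0.01 0 0 82.6"}}

```text
t: 16.23
tcp_pos: [0.4612, -0.3523, 0.1234]
tcp_rot: [0.707, 0.708, -0.0, -0.001]
wrist_force: [-0.7, 0.4, -0.5]
opening: 0.445
grasp_force: 60.6
```

>>> {"name": "play_rows", "arguments": {"commands": "255 0 0 0 0 0 0;255 0 0 0 0 0 0"}}

```text
t: 16.48
tcp_pos: [0.4617, -0.3526, 0.1239]
tcp_rot: [0.707, 0.707, 0.0, -0.0]
wrist_force: [0.6, 0.8, -0.5]
opening: 0.448
grasp_force: 60.6
```

```bash
python3 - <<'E'
from h import *
im=r.get_image("wrist"); s=r.read_state(); print(s["tcp_pos"],s["opening"],s["grasp_force"],s["wrist_force"],to([.4635,-.3530,.02],0))
cv2.imwrite("pics/w6.png",im["pixels"])
E
```

```text
[ 0.46167991 -0.35267793  0.12393173] 0.44985120110610033 60.55494546890259 [ 0.21634493 -0.89210488  0.00623628] (array([-0.0003,  0.0018,  0.1039]), array([0.  , 0.  , 0.01]))
```

View pics/w6.png

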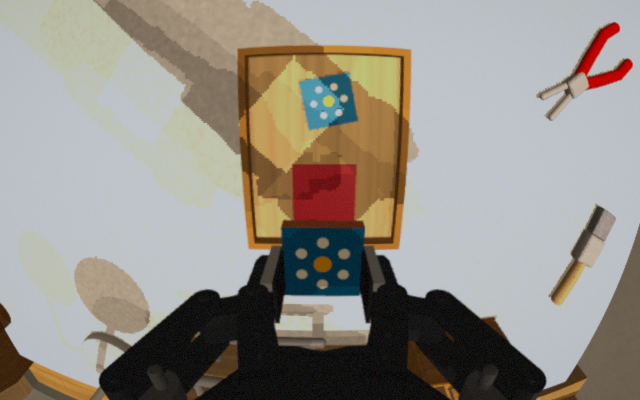

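The wrist view shows the tile level in the grip at (323,261), with the pad at (323,192) below and clear rack floor on both sides. I lower it.

>>> {"name": "play_rows", "arguments": {"commands": "255 -0.003 0.002 0.04 0 0 0;255 -0.003 0.002 0.08 0 0 0;255 -0.003 0.002 0.1 0 0 0;255 -0.003 0.002 0.106 0 0 0;255 -0.003 0.002 0.108 0 0 0;255 -0.003 0.002 0.108 0 0 0"}}

```text
t: 17.27
tcp_pos: [0.4646, -0.3567, 0.0172]
tcp_rot: [0.707, 0.707, 0.0, 0.001]
wrist_force: [0.1, -0.3, -0.3]
opening: 0.446
grasp_force: 60.6
```

>>> {"name": "play_rows", "arguments": {"commands": "255 0 0 0.001 0 0 0;255 0 0 0.002 0 0 0;255 0 0 0.002 0 0 0"}}

```text
t: 17.65
tcp_pos: [0.4636, -0.3558, 0.0141]
tcp_rot: [0.707, 0.707, 0.0, 0.0]
wrist_force: [1.1, 0.1, -0.2]
opening: 0.448
grasp_force: 60.6
```

>>> {"name": "play_rows", "arguments": {"commands": "255 0 0 0.001 0 0 0;255 0 0 0.001 0 0 0"}}

```text
t: 17.9
tcp_pos: [0.4637, -0.3559, 0.013]
tcp_rot: [0.707, 0.707, 0.0, 0.0]
wrist_force: [-0.3, 0.6, 1.7]
opening: 0.447
grasp_force: 61.2
```

Contact is light, so I open partway (the walls leave room), rise and check.

>>> {"name": "play_rows", "arguments": {"commands": "110 0 0 0 0 0 0;100 0 0 0 0 0 0;100 0 0 0 0 0 0;100 0 0 0 0 0 0;100 0 0 -0.03 0 0 0;100 0 0 -0.08 0 0 0;100 0 0 -0.13 0 0 0;100 0.03 0 -0.13 0 0 0;100 0.06 0 -0.13 0 0 0;100 0.06 0 -0.13 0 0 0"}}

```text
t: 19.15
tcp_pos: [0.4632, -0.294, 0.1428]
tcp_rot: [0.707, 0.708, -0.0, -0.001]
wrist_force: [-0.3, -0.7, 0.9]
opening: 0.606
grasp_force: 0.0
```

```bash
python3 - <<'E'
from h import *
im=r.get_image("wrist"); r.get_image("top"); K=np.array(im["K"]); M=cv2.Rodrigues(np.array(im["rvec"],float))[0]; t=np.array(im["tvec"],float).ravel(); c=-M.T@t
def wat(u,v,z):
    p=np.array([(u-K[0,2])/K[0,0],(v-K[1,2])/K[1,1]]); a=np.linalg.norm(p)
    d=M.T@np.r_[p/a*np.sin(a),np.cos(a)]; return c+d*(z-c[2])/d[2]
b=im["pixels"].astype(int)
m=((b[...,0]-b[...,2]>25)&(b[...,0]-b[...,1]>5)).astype(np.uint8); m=cv2.morphologyEx(m,cv2.MORPH_CLOSE,np.ones((9,9),np.uint8))
k,l,st,cc=cv2.connectedComponentsWithStats(m)
for i in range(1,k):
    if st[i,4]>300: print(cc[i].round(1),st[i],wat(*cc[i],.023).round(4))
s=r.read_state(); print(s["tcp_pos"],s["opening"],s["wrist_force"])
cv2.imwrite("pics/w7.png",im["pixels"])
E
```

```text
[326.  167.2] [ 301  143   51   49 1780] [ 0.4642 -0.2726  0.023 ]
[322.6 248.7] [ 303  231   41   36 1424] [ 0.4614 -0.3525  0.023 ]
[ 0.46379737 -0.29607915  0.14300548] 0.6113205118305063 [ 0.77989573  0.91153877 -0.47586148]
```

View pics/w7.png

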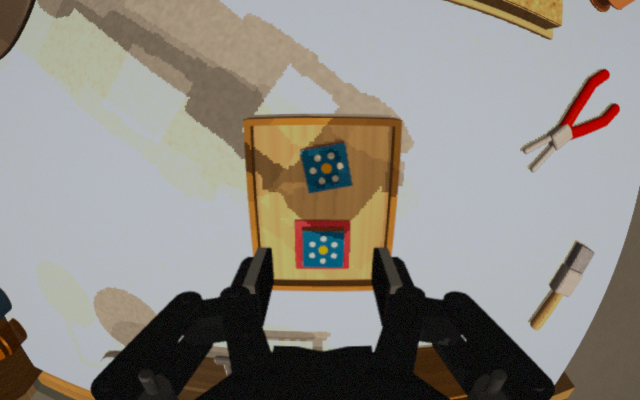

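The wrist view shows the tile flat, glaze up, inside the red pad at (323,249), with pad edges at 295–350 and 220–270, so it is within about 5 mm of centre. The finished tile is undisturbed at (326,167).

```bash
python3 -c "
from rig import r
print(r.job_done())"
```

```text
the job is handed in; nothing more can be done
None
```

The job is handed in (no verdict was returned): the turned tile lies flat, glazed side up, on the red felt pad about 5 mm or less off centre, the tray is back down, and the finished tile, pliers and bead bowl were not touched.

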